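# Scrub the chamber of a Y-strainer body

### The arm

A 7-joint arm with a two-finger parallel gripper is mounted at the origin on the work surface. World frame = base frame: x ahead of the robot, y to its left, z up, the work surface at z = 0. Lengths are in m, angles in rad, forces in N, time in s.
With the tool pointing down it reaches from about 0.4 to 0.875 m from the base axis. Payload 19.3 kg.
Tool frame: the origin (TCP) lies at the very end of the fingers, on their centre line; the grasp point (between the pads) lies 19 mm behind it; z points along the fingers, y is the line along which they close (so a half turn about z gives the same grasp; the last joint's range is limited). The gripper opens to 85 mm and grips with 20 to 120 N. Pads are 22 mm wide; open, the fingers measure 114 mm over their backs; the gripper's body (76 mm by 85 mm) begins 54 mm behind the grasp point. The pads swing forward as they close: fully open they stand 13 mm farther back than shut.
Start: joints at [-1.401, 0.521, -0.036, 1.599, 0.021, 1.021, -0.113], TCP at [0.148, 0.607, 0.231] pointing down, gripper open.
Joint ranges: [-2.91, 2.91], [-0.3, 2.13], [-1.5, 1.42], [0.17, 2.43], [-1.26, 4.41], [0.16, 1.93], [-2.52, 2.52]. Speed limits (rad/s): [1.89, 1.89, 2.39, 2.39, 3.01, 3.01, 3.01].

### API

Orientations are given as [roll, pitch, yaw] about the fixed x, y, z axes, in that order (R = Rz(yaw) Ry(pitch) Rx(roll)).
In Python, from workcell import monitor, optics, job_done gives the robot as it stands.
- The arm moves only by the shell command python3 -m handwheel 'ROWS' [FORCE]. ROWS is JSON, a list of rows, each an object of numbers: "dx", "dy", "dz": the shift along the tool's x, y, z in cm; "wx", "wy", "wz": the turn, a rotation vector about the tool's x, y, z in rad; "claw": the opening in per cent of the stroke, from 0 (shut) to 100 (fully open). A call has 1 to 8 rows; each row shifts and turns the commanded pose from where the row before left it, along the tool's axes as they then stand; what a row does not reach is not made up. A row lasts 1/8 s, in which the tool goes at most 62.5 mm and 10.7 degrees, less where a joint would pass 70% of its speed; a pose out of reach is approached as far as the arm can. A call with a gripper value outside its range is refused whole. The fingers move at their own pace and stop on an object; FORCE is the grip in N (left out, the last holds). Time passes only in rows, so rows that do not move let the fingers close. It gives the time, the measured TCP pose, the force, the opening and the grip force at its end, in the units of the state.
- monitor.observe(): the state, without advancing time (a new reading comes with each control period).
- optics.grab_frame(name): name is "scene" or "top"; returns a dict with "frame" (420x560x3 uint8, blue, green, red), "fovy" (degrees; the focal length in pixels is half the picture's height over the tangent of half this angle, whatever the lens; pixels are square), "cx", "cy" (the principal point, pixels), "R" (3x3) and "t" (3): a world point X has camera coordinates R X + t. Camera axes: x right, y down, z forward; pixel columns grow to the right and rows downward; lengths in m; the calibration is good to about 2 mm. A picture is of the moment at which its call begins. There is no depth.
- job_done(): hands the job in; it is judged then, once.
Trained networks look in the newest picture that a camera, given by its name, has taken for a name from the list of things; names that differ only in an ending like _2 or _b are one class to them, and where a whole thing is asked for, a point or a joint stands for the part that bears it (a point fixed in the world has none). Each returns a list of dicts, best first, with "p" (0 to 1); they miss things now and then, are a little off and sometimes report something else, mostly with a low value. They report only what shows in the picture. A call takes as long as a camera call.
- optics.masks_of(name, camera): "region" (420x560 bool, what is visible of it) and "rect" ([left, top, width, height] in pixels, round what is visible of it).
The state is a dict: "clock": time; "qpos": joint angles; "qd": joint speeds; "joint_efforts": joint torques, N m; "position": TCP position; "tool_rot": TCP orientation; "force": force on the tool from outside, world axes, zero at the start; "moment": the same for the moment, N m; "grip_width": finger opening in m; "finger_force": force on a finger pad.
Only numpy, scipy, OpenCV 4.12 (cv2) and the standard library are available. Lean on these libraries where they do the work, as an engineer would, in place of code of your own. Each camera call takes 0.05 s, during which the arm holds its last target. There are 200 camera calls.

### The job

Slide the Y-shaped strainer body into the corner stop, so that the end of its taller arm lies flat against the end rail and its flank flat against the side rail, and let go of it. Then take the long brush from its holder and scrub the leaning chamber with at least three strokes along its axis, each going down until its springy head gives a few millimetres against the chamber's floor, without crushing it to its end, and then drawing the tip back up close to the rim. Stand the long brush back in the well it came from, leaving the strainer body against both rails and the short brush and other goods undisturbed.

Things in the scene. Friction and masses are not known exactly. Their poses are not given: they have to be found in the camera images.
- strainer: Loose steel Y-strainer body, 0.7 kg: a square-flanked bar along y, from y = -80 to +70 mm, 56 wide (x -28 to +28). Its taller arm (y -80 to -32) is 56 tall, clear above, good to grasp across x near y = -55; the lower arm is 46 tall. From its middle an open round tube (56 outside, 46 inside) rises leaning 30 degrees towards +y. Origin on the underside between the flanks; z up
- chamber (a point): Point on the leaning tube's axis near its bottom, at (0, -10, 22) mm in the strainer body's frame; z runs up along the tube's axis, the rim is 95 mm along z (its centre 104 mm above the table). The chamber's flat floor is a seat plate across the tube, 5 to 30 mm above this point: its depth differs from piece to piece and is found only by touch
- stop: Fixed corner stop: two steel rails 24 mm tall. Origin on the table where the rails' faces meet. End rail: face y = 0, from x -80 to -5 mm, 18 thick towards -y. Side rail: face x = 0, from y +60 to +150, 18 thick towards +x. When home, the strainer has its -y end on the end rail and its +x flank on the side rail, its origin then at (-28, +80) mm, axes parallel to the stop's
- brush: The long brush, 200 mm, 120 g, standing head down in a well of the holder. Origin at the centre of the head's flat tip (unpressed), z along the brush towards the handle: bristle head 38 mm across up to z = 65, steel stem 10 thick to 108, square wooden handle 24 x 24 mm (sides along x and y) from z = 108 to 200. The head springs along the stem
- tuft (a joint): How far the long brush's springy head is pushed up its stem by pressing its tip, in m: 0 free, 0.012 crushed to its end; 1.5 N per mm
- short_brush: A brush of the same make but only 115 mm long, standing in the holder's other well, its handle's top 125 mm above the table; to be left alone
- holder: Fixed plywood block 80 (x) x 160 (y) x 60 mm, origin at the centre of its underside, with two round wells 46 mm wide and 50 mm deep (floors 10 mm above the table) at y = -40 and +40 mm. Which well has the long brush varies
- tee_a: Loose steel pipe tee standing upright, 100 mm tall, 56 mm across, side outlet 42 mm out along its -x; to be left alone. Origin under its centre
- tee_b: Another such tee, to be left alone
- tee_c: Another such tee, to be left alone
- cap: Loose steel pipe cap 68 mm across, 36 mm tall, to be left alone
- reducer: Loose steel reducer 72 mm across, 65 mm tall, to be left alone
- spray: Loose can 60 mm across, 170 mm tall, to be left alone

How it is judged:
On the way, in this order (a step that is already met when the one before it is completed fails the run):
1. the strainer body lies against both rails of the corner stop and is let go (x of strainer in the frame of stop between -0.032 and -0.024 m and y of strainer in the frame of stop between 0.076 and 0.084 m and angle between the x axis of strainer and the x axis of stop, either way round below 0.05 rad and angle between strainer's own z axis and vertical below 0.06 rad and contact force between the fingers and strainer below 0.5 N), for 0.2 s.
2. first stroke down: the long brush is pressed on the chamber floor so that its head gives by 2 mm or more (z of brush in the frame of chamber below 0.035 m and x of brush in the frame of chamber between -0.01 and 0.01 m and y of brush in the frame of chamber between -0.01 and 0.01 m and angle between the z axis of brush and the z axis of chamber, either way round below 0.15 rad and value of joint tuft above 0.002 m), for 0.1 s.
3. first stroke up: the brush's tip is drawn back up to within 30 mm of the chamber's rim (z of brush in the frame of chamber above 0.065 m).
4. second stroke down: the long brush is pressed on the chamber floor so that its head gives by 2 mm or more (all of step 2), for 0.1 s.
5. second stroke up: the brush's tip is drawn back up to within 30 mm of the chamber's rim (z of brush in the frame of chamber above 0.065 m).
6. third stroke down: the long brush is pressed on the chamber floor so that its head gives by 2 mm or more (all of step 4), for 0.1 s.
7. third stroke up: the brush's tip is drawn back up to within 30 mm of the chamber's rim (z of brush in the frame of chamber above 0.065 m).
At the end, for the whole second after the job is handed in: The strainer body lies flat on the table against both rails (within 5 mm and 0.06 rad of its registered place), and the long brush stands, released and at rest, head down in the well it came from (tip within 15 mm of its start, upright within 0.25 rad) (x of strainer in the frame of stop between -0.033 and -0.023 m and y of strainer in the frame of stop between 0.075 and 0.085 m and angle between the x axis of strainer and the x axis of stop, either way round below 0.06 rad and angle between strainer's own z axis and vertical below 0.06 rad and distance of brush from where it was at the start of the episode below 0.015 m and angle between brush's own z axis and vertical below 0.25 rad and linear speed of brush below 0.02 m/s and linear speed of strainer below 0.01 m/s); the robot touches nothing.
It fails at once if the brush's springy head is crushed (pushed in over 10 mm) (value of joint tuft above 0.01 m).
It fails at once if a bystander is disturbed (moved over 20 mm) (distance of any of tee_a, tee_b, tee_c, cap, reducer, spray, short_brush from where it was at the start of the episode above 0.02 m).
It also fails if it takes over 72 s, if anything falls off the work surface, if the arm or the gripper's body presses on something with over 40 N, if the wrist force passes 120 N, or if a joint passes its speed limit or range.

## Working session

There is one attempt and no reset: what is moved stays moved. The work goes in short steps, Python scripts to look and compute and a shell command to move; the robot and the scene stay as the last step left them, time stands still between calls to the robot, and variables do not carry over. Pictures are saved under pics/ and viewed, at most 10 in all, crops included, and the job is handed in when it is done.

```bash
mkdir -p pics; ls
python3 - <<'E'
from workcell import monitor, optics
import cv2,numpy as np
s=monitor.observe(); print(s)
for c in ("scene","top"):
    f=optics.grab_frame(c); cv2.imwrite(f"pics/{c}0.png",f["frame"]); np.savez(f"{c}0.npz",**f)
    print(c,f["fovy"],f["cx"],f["cy"],f["R"],f["t"])
    for n in ("strainer","stop","brush","short_brush","holder","tee_a","cap","reducer","spray"):
        for m in optics.masks_of(n,c)[:3]: print(c,n,round(m["p"],2),m["rect"],int(m["region"].sum()))
E
```

```text
pics
{'clock': 0.0, 'qpos': array([-1.40117601,  0.52201482, -0.0363422 ,  1.59998256,  0.0211841 ,
        1.02110892, -0.11278564]), 'qd': array([-0.00197417,  0.00120366, -0.00037068, -0.00057953, -0.00055205,
        0.00066544, -0.00118305]), 'joint_efforts': array([-9.00177001e-04, -9.27089381e+01,  1.97971657e+00, -3.69939852e+01,
        1.78627350e-02,  7.96258537e-03, -2.97467864e-05]), 'position': array([0.14839922, 0.60678614, 0.23073417]), 'tool_rot': array([-3.14046482e+00,  5.96494155e-05,  2.90178082e+00]), 'force': array([-1.37452045, -0.26751574,  0.88651855]), 'moment': array([-1.34791715e-05,  1.35544951e-02, -2.30888541e-03]), 'finger_force': 0.0, 'grip_width': 0.0851620342297636}
scene 57.89467466799851 280.98825101632895 204.98428260937635 [[ 0.09931115  0.99472702  0.02560164]
 [ 0.54770055 -0.03316424 -0.83601689]
 [-0.83075954  0.09704784 -0.54810611]] [ 0.01860725 -0.28148084  1.46609171]
scene strainer 0.57 [278.2, 176.2, 62.4, 45.9] 2076
scene strainer 0.2 [422.0, 211.2, 22.3, 22.0] 298
scene stop 0.7 [249.5, 207.9, 66.8, 32.2] 595
scene brush 0.74 [165.2
[... 667 characters left out ...]
e-01]
 [ 1.44347392e-01  1.67567824e-04 -9.89527060e-01]] [-0.04473036  0.58179353  1.58401698]
top strainer 0.79 [238.6, 208.5, 46.3, 26.9] 968
top stop 0.57 [259.1, 193.7, 49.6, 38.7] 321
top stop 0.41 [131.1, 249.1, 23.5, 23.0] 508
top brush 0.71 [364.0, 237.2, 20.4, 18.8] 213
top brush 0.63 [338.1, 236.0, 14.6, 18.4] 172
top short_brush 0.53 [335.0, 238.6, 16.1, 9.9] 124
top holder 0.92 [327.6, 233.0, 56.0, 26.7] 1120
top tee_a 0.88 [407.5, 260.6, 31.5, 26.5] 564
top tee_a 0.79 [294.8, 157.6, 20.4, 25.2] 455
top tee_a 0.59 [126.8, 249.4, 26.2, 19.9] 463
top cap 0.76 [145.5, 189.6, 26.5, 23.7] 362
top reducer 0.62 [354.2, 169.8, 21.7, 26.2] 377
top spray 0.6 [156.7, 139.2, 25.7, 32.1] 655
```

Run:
```python
import cv2
a=cv2.imread("pics/top0.png"); b=cv2.imread("pics/scene0.png")
cv2.imwrite("pics/t1.png",cv2.resize(a[180:280,220:420],None,fx=4,fy=4,interpolation=cv2.INTER_CUBIC))
cv2.imwrite("pics/s1.png",cv2.resize(b[120:280,140:350],None,fx=3.7,fy=3.7,interpolation=cv2.INTER_CUBIC))
```

```text
(no output)
```

View pics/top0.png

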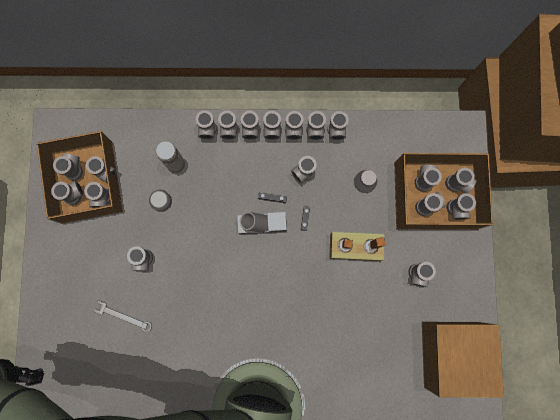

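View pics/t1.png

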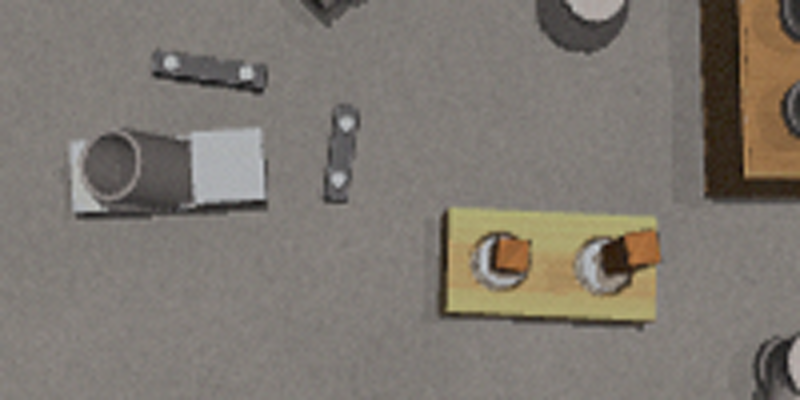

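View pics/s1.png

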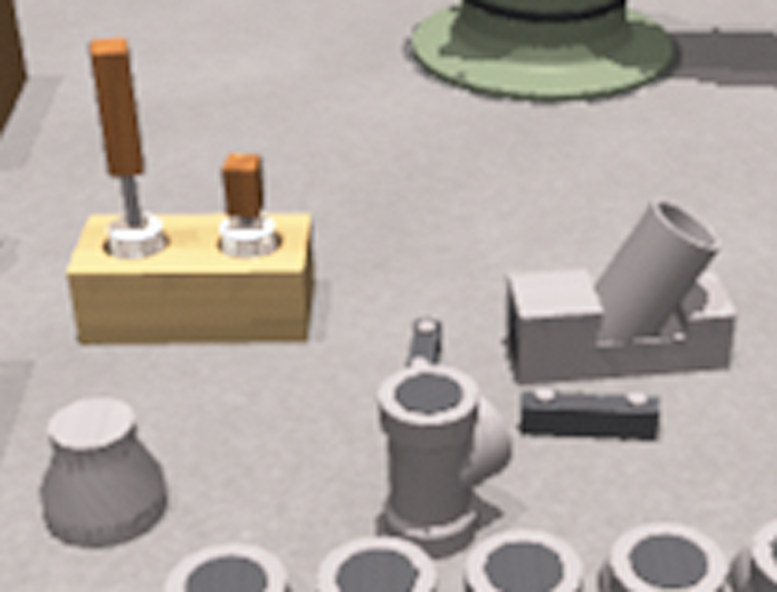

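```bash
cat > fit.py <<'E'
import numpy as np,cv2
from scipy.optimize import minimize
class Cam:
    def __init__(s,f):
        s.R=np.array(f["R"]);s.t=np.array(f["t"]);s.f=210/np.tan(np.radians(float(f["fovy"]))/2);s.c=np.array([float(f["cx"]),float(f["cy"])])
        g=cv2.GaussianBlur(f["frame"].astype(np.float32),(0,0),1.0)
        s.gx=cv2.Sobel(g,cv2.CV_32F,1,0);s.gy=cv2.Sobel(g,cv2.CV_32F,0,1)
    def proj(s,X):
        c=np.atleast_2d(X)@s.R.T+s.t; return c[:,:2]/c[:,2:]*s.f+s.c
    def ray(s,uv,z):
        d=s.R.T@np.r_[(np.array(uv)-s.c)/s.f,1]; o=-s.R.T@s.t
        return (o+d*(z-o[2])/d[2])[:2]
def seg(a,b):
    return (np.array(a,float),np.array(b,float))
def box(x0,x1,y0,y1,z):  # top outline
    P=[(x0,y0,z),(x1,y0,z),(x1,y1,z),(x0,y1,z)]
    return [seg(P[i],P[(i+1)%4]) for i in range(4)]
def score(cam,segs,p):
    c,s=np.cos(p[2]),np.sin(p[2]);M=np.array([[c,-s,0],[s,c,0],[0,0,1]]);o=np.r_[p[:2],0]
    tot=n=0
    for a,b in segs:
        L=np.linspace(0.03,.97,40)[:,None]; uv=cam.proj((a+(b-a)*L)@M.T+o).astype(np.float32)
        d=uv[-1]-uv[0]; k=np.array([-d[1],d[0]])/np.linalg.norm(d)
        gx=cv2.remap(cam.gx,uv[:,:1],uv[:,1:],cv2.INTER_LINEAR)[:,0];gy=cv2.remap(cam.gy,uv[:,:1],uv[:,1:],cv2.INTER_LINEAR)[:,0]
        v=np.abs(gx*k[0]+gy*k[1]).sum(1); w=np.linalg.norm(b-a); tot+=np.minimum(v,300).mean()*w;n+=w
    return tot/n
def fit(cams,segs,p0,dr=.012,da=.12):
    F=lambda p:-sum(score(c,segs,p) for c in cams)
    G=[(F(q),tuple(q)) for q in (np.array(p0)+np.array([i,j,k]) for i in np.arange(-dr,dr+1e-6,.002) for j in np.arange(-dr,dr+1e-6,.002) for k in np.arange(-da,da+1e-6,.03))]
    q=np.array(min(G)[1])
    r=minimize(F,q,method="Nelder-Mead",options=dict(initial_simplex=q+np.array([[0,0,0],[.002,0,0],[0,.002,0],[0,0,.03]])))
    return r.x,-r.fun
STOP=box(-.080,-.005,-.018,0,.024)+box(0,.018,.060,.150,.024)
STR=box(-.028,.028,-.080,-.032,.056)+[seg((-.028,.07,.046),(.028,.07,.046)),seg((-.028,.045,.046),(-.028,.07,.046)),seg((.028,.045,.046),(.028,.07,.046))]
HOLD=box(-.04,.04,-.08,.08,.06)
HAND=box(-.012,.012,-.012,.012,.210)
E
cat > run1.py <<'E'
from fit import *
cams=[Cam(np.load(f"{c}0.npz")) for c in ("top","scene")]
t=cams[0]
C=lambda x,y,z:t.ray((220+x/4,180+y/4),z)
print("rail bolts",C(170,62,.024),C(247,73,.024),C(346,122,.024),C(337,180,.024))
st=C(192,165,.056);print("tall arm left",st)
ho=C(550,265,.06);hb=C(643,250,.21);print("hold",ho,"hand",hb)
a=C(247,73,.024);b=C(170,62,.024);d=a-b;yw=np.arctan2(d[0],-d[1])
yw=np.arctan2(-(b-a)[0],(b-a)[1]);mid=(a+b)/2
c,s=np.cos(yw),np.sin(yw); so=mid-np.array([[c,-s],[s,c]])@[.009,.105]
for n,S,p in (("stop",STOP,[*so,yw]),("str",STR,[st[0],st[1]+.032,.03]),("hold",HOLD,[*ho,-.03]),("hand",HAND,[*hb,.15])):
    for cs in (cams[:1],cams[1:],cams): print(n,np.round(p,3),*[np.round(v,4) for v in fit(cs,S,p)])
E
python3 run1.py
```

```text
rail bolts [ 0.65152718 -0.0094961 ] [ 0.64291443 -0.07090485] [ 0.60377733 -0.14958972] [ 0.55731976 -0.14225395]
tall arm left [ 0.56438527 -0.02782124]
hold [ 0.48758652 -0.30350202] hand [ 0.48514623 -0.34389734]
stop [ 0.624 -0.143 -0.139] [ 0.618  -0.1391 -0.163 ] 209.1467
stop [ 0.624 -0.143 -0.139] [ 0.6265 -0.1412 -0.1692] 260.8718
stop [ 0.624 -0.143 -0.139] [ 0.6232 -0.1404 -0.1724] 445.1215
str [0.564 0.004 0.03 ] [0.5626 0.0008 0.0648] 278.9813
str [0.564 0.004 0.03 ] [0.5624 0.0011 0.0949] 211.7152
str [0.564 0.004 0.03 ] [0.5629 0.0009 0.0778] 489.7066
hold [ 0.488 -0.304 -0.03 ] [ 0.4901 -0.3049 -0.0318] 263.5766
hold [ 0.488 -0.304 -0.03 ] [ 0.4903 -0.3048 -0.0808] 271.3323
hold [ 0.488 -0.304 -0.03 ] [ 0.49   -0.3049 -0.0344] 533.6398
hand [ 0.485 -0.344  0.15 ] [ 0.4868 -0.342   0.2717] 273.9607
hand [ 0.485 -0.344  0.15 ] [ 0.4981 -0.3416  0.1912] 298.4219
hand [ 0.485 -0.344  0.15 ] [ 0.4872 -0.3432  0.2593] 518.4221
```

Run:
```python
from fit import *
out=[]
for c,(x,y,w,h),k in (("top",(232,185,160,80),5),("scene",(155,120,190,125),4)):
    d=np.load(f"{c}0.npz");cam=Cam(d)
    im=cv2.resize(d["frame"][y:y+h,x:x+w],None,fx=k,fy=k,interpolation=cv2.INTER_CUBIC)
    for S,p,col in ((STOP,(.6232,-.1404,-.165),(0,0,255)),(STR,(.5629,.0009,.07),(0,255,0)),(HOLD,(.49,-.3049,-.034),(255,0,0)),(HAND,(.4872,-.3432,.26),(255,0,255))):
        cc,s=np.cos(p[2]),np.sin(p[2]);M=np.array([[cc,-s,0],[s,cc,0],[0,0,1]])
        for a,b in S:
            u=cam.proj(np.array([a,b])@M.T+[p[0],p[1],0]);u=((u-[x,y]+.5)*k).astype(int)
            cv2.line(im,tuple(map(int,u[0])),tuple(map(int,u[1])),col,1)
    cv2.imwrite(f"pics/ov_{c}.png",im)
```

```text
(no output)
```

View pics/ov_top.png

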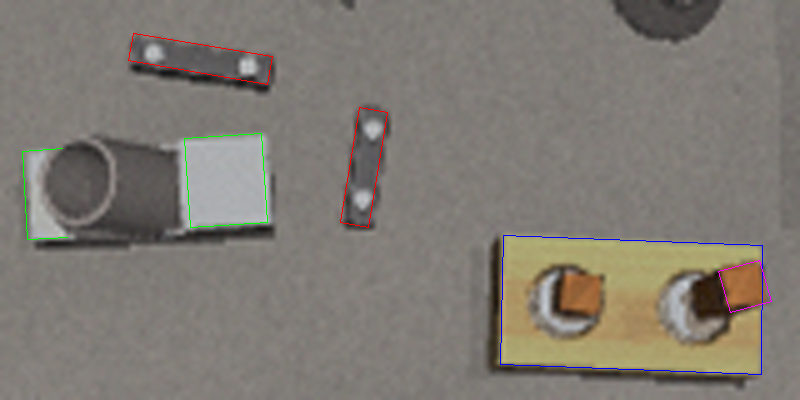

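View pics/ov_scene.png

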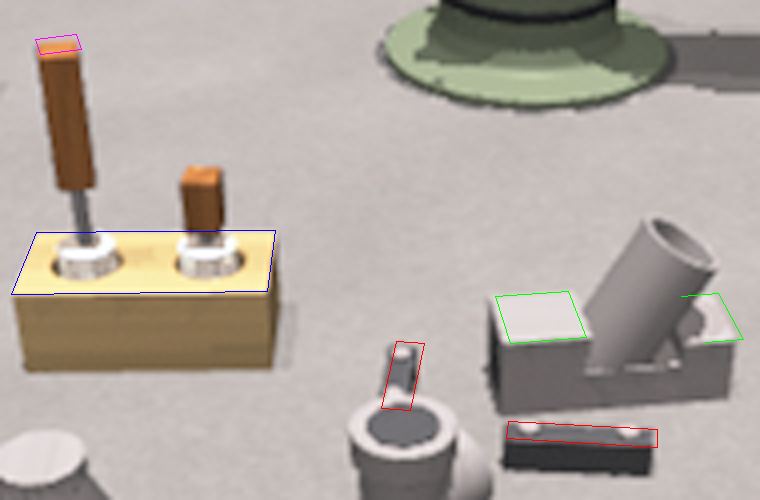

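```bash
cat > go.py <<'E'
import sys,numpy as np
from scipy.linalg import logm,expm
from scipy.spatial.transform import Rotation as Ro
from workcell import monitor
def T(p,r):
    M=np.eye(4);M[:3,3]=p;M[:3,:3]=r if np.ndim(r)==2 else Ro.from_euler("xyz",r).as_matrix();return M
def plan(A,B,v=.05,w=.17):
    D=np.linalg.inv(A)@B
    n=max(1,int(np.ceil(max(np.linalg.norm(D[:3,3])/v,Ro.from_matrix(D[:3,:3]).magnitude()/w))))
    S=expm(np.real(logm(D))/n)
    print(n,"rows: d(cm)",np.round(S[:3,3]*100,2),"w",np.round(Ro.from_matrix(S[:3,:3]).as_rotvec(),4)); return n
def now():
    s=monitor.observe(); print(round(s["clock"],2),"p",np.round(s["position"],4),"rpy",np.round(s["tool_rot"],4),"q",np.round(s["qpos"],2),"F",np.round(s["force"],1),"g",round(s["grip_width"],4),round(s["finger_force"],1))
    return T(s["position"],s["tool_rot"])
if __name__=="__main__":
    a=list(map(float,sys.argv[1:])); plan(now(),T(a[:3],a[3:6]),*a[6:])
E
python3 go.py .567 -.054 .20 3.14159 0 1.64
```

```text
1.0 p [0.1485 0.6071 0.2313] rpy [-3.1416  0.      2.9017] q [-1.4   0.52 -0.04  1.6   0.02  1.02 -0.11] F [ 0.4  0.2 -0.7] g 0.0854 0.0
16 rows: d(cm) [-5.15 -0.91  0.2 ] w [0.     0.     0.0789]
```

```bash
r='{"dx":-5.15,"dy":-0.91,"dz":0.2,"wz":0.0789}'; python3 -m handwheel '[{"dx":-5.15,"dy":-0.91,"dz":0.2,"wz":0.079},{"dx":-5.15,"dy":-0.91,"dz":0.2,"wz":0.079},{"dx":-5.15,"dy":-0.91,"dz":0.2,"wz":0.079},{"dx":-5.15,"dy":-0.91,"dz":0.2,"wz":0.079},{"dx":-5.15,"dy":-0.91,"dz":0.2,"wz":0.079},{"dx":-5.15,"dy":-0.91,"dz":0.2,"wz":0.079},{"dx":-5.15,"dy":-0.91,"dz":0.2,"wz":0.079},{"dx":-5.15,"dy":-0.91,"dz":0.2,"wz":0.079}]'; python3 go.py .567 -.054 .20 3.14159 0 1.64
```

```text
1.0 p [0.1485 0.6071 0.2313] rpy [-3.1416  0.      2.9017] q [-1.4   0.52 -0.04  1.6   0.02  1.02 -0.11] F [ 0.4  0.2 -0.7] g 0.0854 0.0
16 rows: d(cm) [-5.15 -0.91  0.2 ] w [0.     0.     0.0789]schema error: expected keys dx, dy, dz, wx, wy, wz, claw
```

```bash
python3 -m handwheel '[{"dx":-5.15,"dy":-0.91,"dz":0.2,"wx":0,"wy":0,"wz":0.079,"claw":100},{"dx":-5.15,"dy":-0.91,"dz":0.2,"wx":0,"wy":0,"wz":0.079,"claw":100},{"dx":-5.15,"dy":-0.91,"dz":0.2,"wx":0,"wy":0,"wz":0.079,"claw":100},{"dx":-5.15,"dy":-0.91,"dz":0.2,"wx":0,"wy":0,"wz":0.079,"claw":100},{"dx":-5.15,"dy":-0.91,"dz":0.2,"wx":0,"wy":0,"wz":0.079,"claw":100},{"dx":-5.15,"dy":-0.91,"dz":0.2,"wx":0,"wy":0,"wz":0.079,"claw":100},{"dx":-5.15,"dy":-0.91,"dz":0.2,"wx":0,"wy":0,"wz":0.079,"claw":100},{"dx":-5.15,"dy":-0.91,"dz":0.2,"wx":0,"wy":0,"wz":0.079,"claw":100}]'; python3 go.py .567 -.054 .20 3.14159 0 1.64
```

```text
clock: 2.0
position: [0.4666, 0.3434, 0.2153]
tool_rot: [3.141, 0.0, 2.267]
force: [0.2, 0.1, 0.2]
grip_width: 0.0858
finger_force: 0.0
2.0 p [0.4666 0.3434 0.2153] rpy [3.1412 0.     2.2672] q [-0.86  0.47  0.18  1.75 -0.1   0.93  0.05] F [0.2 0.1 0.2] g 0.0858 0.0
9 rows: d(cm) [-4.56 -0.78  0.17] w [ 0.     -0.      0.0697]
```

```bash
python3 -m handwheel '[{"dx":-5.15,"dy":-0.88,"dz":0.2,"wx":0,"wy":0,"wz":0.079,"claw":100},{"dx":-5.15,"dy":-0.88,"dz":0.2,"wx":0,"wy":0,"wz":0.079,"claw":100},{"dx":-5.15,"dy":-0.88,"dz":0.2,"wx":0,"wy":0,"wz":0.079,"claw":100},{"dx":-5.15,"dy":-0.88,"dz":0.2,"wx":0,"wy":0,"wz":0.079,"claw":100},{"dx":-5.15,"dy":-0.88,"dz":0.2,"wx":0,"wy":0,"wz":0.079,"claw":100},{"dx":-5.15,"dy":-0.88,"dz":0.2,"wx":0,"wy":0,"wz":0.079,"claw":100},{"dx":-5.15,"dy":-0.88,"dz":0.2,"wx":0,"wy":0,"wz":0.079,"claw":100},{"dx":-5.15,"dy":-0.88,"dz":0.2,"wx":0,"wy":0,"wz":0.079,"claw":100}]'; python3 go.py .567 -.054 .023 3.14159 0 1.64
```

```text
clock: 3.0
position: [0.5686, -0.0549, 0.1993]
tool_rot: [3.141, 0.0, 1.635]
force: [0.9, -0.0, 0.1]
grip_width: 0.0852
finger_force: 0.0
3.0 p [ 0.5686 -0.0549  0.1993] rpy [3.1412 0.     1.6354] q [-0.28  0.5   0.38  1.79 -0.23  0.89  0.27] F [ 0.9 -0.   0.1] g 0.0852 0.0
4 rows: d(cm) [ 0.03 -0.04  4.41] w [ 0.0001  0.     -0.0012]
```

```bash
python3 -m handwheel '[{"dx":0.03,"dy":-0.04,"dz":4.4,"wx":0,"wy":0,"wz":0,"claw":100},{"dx":0.03,"dy":-0.04,"dz":4.4,"wx":0,"wy":0,"wz":0,"claw":100},{"dx":0.03,"dy":-0.04,"dz":4.4,"wx":0,"wy":0,"wz":0,"claw":100},{"dx":0.03,"dy":-0.04,"dz":4.4,"wx":0,"wy":0,"wz":0,"claw":100},{"dx":0,"dy":0,"dz":0,"wx":0,"wy":0,"wz":0,"claw":100},{"dx":0,"dy":0,"dz":0,"wx":0,"wy":0,"wz":0,"claw":40},{"dx":0,"dy":0,"dz":0,"wx":0,"wy":0,"wz":0,"claw":40},{"dx":0,"dy":0,"dz":0,"wx":0,"wy":0,"wz":0,"claw":40}]' 30; python3 go.py .590 -.102 .023 3.14159 0 1.406
```

```text
clock: 4.0
position: [0.5677, -0.0523, 0.0253]
tool_rot: [3.139, 0.0, 1.638]
force: [-1.6, -2.0, 8.4]
grip_width: 0.0555
finger_force: 30.9
4.0 p [ 0.5677 -0.0523  0.0253] rpy [3.1393e+00 2.0000e-04 1.6380e+00] q [-0.19  0.75  0.26  1.89 -0.35  0.54  0.36] F [-1.6 -2.   8.4] g 0.0555 30.9
2 rows: d(cm) [-2.5   1.09  0.12] w [ 0.0012 -0.      0.116 ]
```

```bash
python3 -m handwheel '[{"dx":0,"dy":0,"dz":-0.15,"wx":0,"wy":0,"wz":0,"claw":40}]' ; python3 go.py .5903 -.0944 .0255 3.14159 0 1.406 .015 .06
```

```text
clock: 4.12
position: [0.5675, -0.0521, 0.0261]
tool_rot: [3.14, 0.0, 1.638]
force: [0.4, 0.1, -6.0]
grip_width: 0.0558
finger_force: 32.9
4.12 p [ 0.5675 -0.0521  0.0261] rpy [3.1399 0.     1.638 ] q [-0.19  0.75  0.26  1.89 -0.35  0.54  0.36] F [ 0.4  0.1 -6. ] g 0.0558 32.9
4 rows: d(cm) [-1.05  0.59  0.02] w [ 0.0004 -0.      0.058 ]
```

```bash
python3 -m handwheel '[{"dx":-1.05,"dy":0.59,"dz":0,"wx":0,"wy":0,"wz":0.058,"claw":40},{"dx":-1.05,"dy":0.59,"dz":0,"wx":0,"wy":0,"wz":0.058,"claw":40},{"dx":-1.05,"dy":0.59,"dz":0,"wx":0,"wy":0,"wz":0.058,"claw":40},{"dx":-1.05,"dy":0.59,"dz":0,"wx":0,"wy":0,"wz":0.058,"claw":40},{"dx":0,"dy":0,"dz":0,"wx":0,"wy":0,"wz":0,"claw":40}]'
cat > look.py <<'E'
import sys
from fit import *; from workcell import optics
tag=sys.argv[1]; p0=list(map(float,sys.argv[2:5]))
cs=[]
for c in ("top","scene"):
    f=optics.grab_frame(c);cv2.imwrite(f"pics/{c}_{tag}.png",f["frame"]);np.savez(f"{c}_{tag}.npz",**f);cs.append(Cam(f))
for q in (cs[:1],cs[1:],cs): print("str",*fit(q,STR,p0)); 
for q in (cs[:1],cs[1:],cs): print("stop",*fit(q,STOP,[.6232,-.1404,-.165],.006,.03))
E
python3 go.py .5997 -.1111 .0255 3.14159 0 1.406 .005
```

```text
clock: 4.75
position: [0.5909, -0.0964, 0.0253]
tool_rot: [3.139, 0.001, 1.402]
force: [3.6, -3.7, 3.8]
grip_width: 0.0556
finger_force: 34.0
4.75 p [ 0.5909 -0.0964  0.0253] rpy [3.1391e+00 1.0000e-03 1.4022e+00] q [-0.16  0.79  0.32  1.82 -0.41  0.6   0.25] F [ 3.6 -3.7  3.8] g 0.0556 34.0
4 rows: d(cm) [-0.32  0.28 -0.  ] w [ 0.0006  0.0003 -0.0009]
```

```bash
python3 -m handwheel '[{"dx":-0.4,"dy":0,"dz":0,"wx":0,"wy":0,"wz":0,"claw":40},{"dx":-0.4,"dy":0,"dz":0,"wx":0,"wy":0,"wz":0,"claw":40},{"dx":-0.3,"dy":0,"dz":0,"wx":0,"wy":0,"wz":0,"claw":40}]'; python3 -m handwheel '[{"dx":-0.25,"dy":0,"dz":0,"wx":0,"wy":0,"wz":0,"claw":40},{"dx":0,"dy":0,"dz":0,"wx":0,"wy":0,"wz":0,"claw":40}]'
```

```text
clock: 5.12
position: [0.5885, -0.1042, 0.0253]
tool_rot: [3.141, -0.002, 1.407]
force: [1.7, 7.8, 7.9]
grip_width: 0.0553
finger_force: 34.7
clock: 5.38
position: [0.5881, -0.1066, 0.0253]
tool_rot: [3.141, -0.002, 1.407]
force: [0.1, 7.5, 7.7]
grip_width: 0.0553
finger_force: 34.9
```

```bash
python3 -m handwheel '[{"dx":-0.25,"dy":0,"dz":0,"wx":0,"wy":0,"wz":0,"claw":40},{"dx":0,"dy":0,"dz":0,"wx":0,"wy":0,"wz":0,"claw":40}]'; python3 go.py .5997 -.1111 .0255 3.14159 0 1.406 .005
```

```text
clock: 5.62
position: [0.588, -0.1068, 0.0254]
tool_rot: [3.141, -0.004, 1.409]
force: [1.4, 19.0, 11.9]
grip_width: 0.0554
finger_force: 35.4
5.62 p [ 0.588  -0.1068  0.0254] rpy [ 3.1412 -0.0041  1.4091] q [-0.13  0.79  0.31  1.82 -0.41  0.6   0.27] F [ 1.4 19.  11.9] g 0.0554 35.4
3 rows: d(cm) [-0.08  0.41 -0.  ] w [ 0.0001 -0.0014  0.001 ]
```

```bash
python3 -m handwheel '[{"dx":0.1,"dy":0.4,"dz":0,"wx":0,"wy":0,"wz":0,"claw":40},{"dx":0,"dy":0.4,"dz":0,"wx":0,"wy":0,"wz":0,"claw":40},{"dx":0,"dy":0.2,"dz":0,"wx":0,"wy":0,"wz":0,"claw":40},{"dx":0,"dy":0,"dz":0,"wx":0,"wy":0,"wz":0,"claw":40}]'; python3 -m handwheel '[{"dx":0,"dy":0.25,"dz":0,"wx":0,"wy":0,"wz":0,"claw":40},{"dx":0,"dy":0,"dz":0,"wx":0,"wy":0,"wz":0,"claw":40}]'
```

```text
clock: 6.12
position: [0.5936, -0.1074, 0.0254]
tool_rot: [-3.133, -0.004, 1.408]
force: [-29.0, 21.4, 42.9]
grip_width: 0.0557
finger_force: 39.4
clock: 6.38
position: [0.5961, -0.1078, 0.0253]
tool_rot: [-3.133, -0.004, 1.408]
force: [-28.8, 22.1, 41.1]
grip_width: 0.0556
finger_force: 39.5
```

```bash
python3 -m handwheel '[{"dx":0,"dy":0,"dz":-0.15,"wx":0,"wy":0,"wz":0,"claw":40},{"dx":0,"dy":0,"dz":0,"wx":0,"wy":0,"wz":0,"claw":40}]'; python3 look.py a .604 -.055 -.165
```

```text
clock: 6.62
position: [0.5977, -0.1081, 0.0255]
tool_rot: [-3.137, -0.003, 1.408]
force: [-6.7, 16.4, -0.9]
grip_width: 0.0555
finger_force: 34.3
str [ 0.6059668  -0.05787942 -0.15291639] 131.40555382989774
str [ 0.60474129 -0.06136679 -0.11676065] 198.73024433889205
str [ 0.6054288  -0.06025611 -0.14493761] 316.5893400884737
stop [ 0.61953558 -0.14805546 -0.20658627] 98.55621567057139
stop [ 0.62514801 -0.14574322 -0.13877623] 201.85476792748295
stop [ 0.62374375 -0.14681271 -0.15840485] 289.6197046450715
```

```bash
python3 -m handwheel '[{"dx":0,"dy":0.15,"dz":0,"wx":0,"wy":0,"wz":0,"claw":40},{"dx":0,"dy":0,"dz":0,"wx":0,"wy":0,"wz":0,"claw":40}]';python3 -m handwheel '[{"dx":0,"dy":0.15,"dz":0,"wx":0,"wy":0,"wz":0,"claw":40},{"dx":0,"dy":0,"dz":0,"wx":0,"wy":0,"wz":0,"claw":40}]'
```

```text
clock: 6.98
position: [0.5984, -0.1082, 0.0255]
tool_rot: [-3.135, -0.004, 1.408]
force: [-11.9, 17.6, 6.9]
grip_width: 0.056
finger_force: 35.2
clock: 7.22
position: [0.5998, -0.1084, 0.0255]
tool_rot: [-3.135, -0.004, 1.408]
force: [-13.2, 16.8, 8.2]
grip_width: 0.0555
finger_force: 35.1
```

```bash
python3 -m handwheel '[{"dx":0,"dy":0.15,"dz":-0.02,"wx":0,"wy":0,"wz":0,"claw":40},{"dx":0,"dy":0,"dz":0,"wx":0,"wy":0,"wz":0,"claw":40}]';python3 -m handwheel '[{"dx":0,"dy":0.15,"dz":-0.02,"wx":0,"wy":0,"wz":0,"claw":40},{"dx":0,"dy":0,"dz":0,"wx":0,"wy":0,"wz":0,"claw":40}]'
```

```text
clock: 7.48
position: [0.6006, -0.1086, 0.0255]
tool_rot: [-3.133, -0.004, 1.409]
force: [-17.3, 17.4, 9.3]
grip_width: 0.0554
finger_force: 36.1
clock: 7.72
position: [0.6008, -0.1086, 0.0256]
tool_rot: [-3.131, -0.004, 1.409]
force: [-25.2, 18.9, 15.1]
grip_width: 0.0554
finger_force: 37.4
```

```bash
python3 -m handwheel '[{"dx":0,"dy":0,"dz":0,"wx":0,"wy":0,"wz":0,"claw":90},{"dx":0,"dy":0,"dz":0,"wx":0,"wy":0,"wz":0,"claw":90},{"dx":0,"dy":0,"dz":0,"wx":0,"wy":0,"wz":0,"claw":90},{"dx":0,"dy":0,"dz":-4,"wx":0,"wy":0,"wz":0,"claw":90},{"dx":0,"dy":0,"dz":-5,"wx":0,"wy":0,"wz":0,"claw":90},{"dx":0,"dy":0,"dz":-5,"wx":0,"wy":0,"wz":0,"claw":90}]'; python3 go.py .487 -.343 .27 3.14159 0 1.8
```

```text
clock: 8.48
position: [0.6052, -0.1127, 0.1683]
tool_rot: [3.142, 0.0, 1.405]
force: [1.1, 0.5, -0.1]
grip_width: 0.0768
finger_force: 0.0
8.47 p [ 0.6052 -0.1127  0.1683] rpy [3.1416e+00 2.0000e-04 1.4054e+00] q [-0.2   0.62  0.43  1.7  -0.32  0.89  0.2 ] F [ 1.1  0.5 -0.1] g 0.0768 0.0
6 rows: d(cm) [-3.87 -1.98 -1.7 ] w [-0.      0.     -0.0658]
```

```bash
python3 -m handwheel '[{"dx":0,"dy":0,"dz":-5,"wx":0,"wy":0,"wz":0,"claw":100},{"dx":0,"dy":0,"dz":-5,"wx":0,"wy":0,"wz":0,"claw":100},{"dx":-3.8,"dy":-2.0,"dz":0,"wx":0,"wy":0,"wz":-0.067,"claw":100},{"dx":-3.8,"dy":-2.0,"dz":0,"wx":0,"wy":0,"wz":-0.067,"claw":100},{"dx":-3.8,"dy":-2.0,"dz":0,"wx":0,"wy":0,"wz":-0.067,"claw":100},{"dx":-3.8,"dy":-2.0,"dz":0,"wx":0,"wy":0,"wz":-0.067,"claw":100},{"dx":-3.8,"dy":-2.0,"dz":0,"wx":0,"wy":0,"wz":-0.067,"claw":100},{"dx":-3.8,"dy":-2.0,"dz":0,"wx":0,"wy":0,"wz":-0.067,"claw":100}]'; python3 go.py .487 -.343 .156 3.14159 0 1.81;  python3 look.py b .604 -.055 -.165
python3 - <<'E'
import cv2,numpy as np
a=cv2.imread("pics/top_b.png")[180:270,230:400];b=cv2.imread("pics/scene_b.png")[120:245,230:350]
a=cv2.resize(a,None,fx=2.6,fy=2.6,interpolation=cv2.INTER_CUBIC);b=cv2.resize(b,None,fx=2.8,fy=2.8,interpolation=cv2.INTER_CUBIC)
o=np.zeros((360,a.shape[1]+b.shape[1],3),np.uint8);o[:a.shape[0],:a.shape[1]]=a;o[:b.shape[0],a.shape[1]:]=b;cv2.imwrite("pics/b2.png",o)
E
```

```text
clock: 9.48
position: [0.486, -0.3406, 0.267]
tool_rot: [3.141, 0.0, 1.81]
force: [0.7, 0.1, 0.4]
grip_width: 0.0853
finger_force: 0.0
9.47 p [ 0.486  -0.3406  0.267 ] rpy [3.1412e+00 4.0000e-04 1.8098e+00] q [ 0.22  0.46  0.42  1.66 -0.21  1.06  0.94] F [0.7 0.1 0.4] g 0.0853 0.0
3 rows: d(cm) [-0.08  0.01  3.7 ] w [ 0.0001  0.0001 -0.0001]
str [ 0.60764769 -0.05591771 -0.14403813] 284.40864538690846
str [ 0.60781875 -0.0571776  -0.10591362] 196.9643468674581
str [ 0.60829669 -0.05605237 -0.14166193] 477.25767366445746
stop [ 0.61750105 -0.14481524 -0.22439611] 198.85095590619906
stop [ 0.62327746 -0.14541003 -0.1234367 ] 228.716575793366
stop [ 0.6215722  -0.1448854  -0.14374776] 394.89486987555216
```

View pics/b2.png

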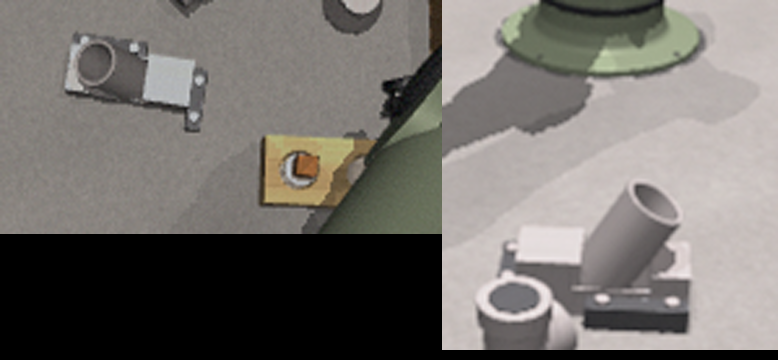

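```bash
python3 -m handwheel '[{"dx":-0.08,"dy":0,"dz":3.7,"wx":0,"wy":0,"wz":0,"claw":100},{"dx":-0.08,"dy":0,"dz":3.7,"wx":0,"wy":0,"wz":0,"claw":100},{"dx":-0.08,"dy":0,"dz":3.7,"wx":0,"wy":0,"wz":0,"claw":100},{"dx":0,"dy":0,"dz":0,"wx":0,"wy":0,"wz":0,"claw":60},{"dx":0,"dy":0,"dz":0,"wx":0,"wy":0,"wz":0,"claw":20},{"dx":0,"dy":0,"dz":0,"wx":0,"wy":0,"wz":0,"claw":10},{"dx":0,"dy":0,"dz":0,"wx":0,"wy":0,"wz":0,"claw":10}]' 40; python3 go.py .487 -.343 .35 3.14159 0 1.81
```

```text
clock: 10.45
position: [0.4878, -0.3417, 0.1568]
tool_rot: [3.14, 0.001, 1.808]
force: [-0.1, -0.9, 0.0]
grip_width: 0.0243
finger_force: 40.7
10.45 p [ 0.4878 -0.3417  0.1568] rpy [3.1403e+00 1.0000e-03 1.8078e+00] q [ 0.26  0.59  0.37  1.77 -0.28  0.83  0.99] F [-0.1 -0.9  0. ] g 0.0243 40.7
4 rows: d(cm) [-0.03 -0.02 -4.83] w [ 0.0003  0.0003 -0.0005]
```

```bash
cat > ch.py <<'E'
import sys
from go import *
L=.1468
S0=np.array([.6088,-.0564]);yaw=-.155
def target(s,A,off=(0,0)):
    c,n=np.cos(yaw),np.sin(yaw);M=np.array([[c,-n,0],[n,c,0],[0,0,1]])
    p=M@[0,-.01,.022]+np.r_[S0,0]; a=M@[0,.5,.75**.5]
    z=A[:3,2]; q=Ro.align_vectors([-a],[z])[0]  # placeholder minimal rotation
    ax=np.cross(z,-a);n_=np.linalg.norm(ax); q=Ro.from_rotvec(ax/n_*np.arctan2(n_,z@-a)) if n_>1e-9 else Ro.identity()
    ex=M@[1,0,0]; ey=np.cross(a,ex)
    return T(p+a*(s+L)+ex*off[0]+ey*off[1],(q.as_matrix()@A[:3,:3])),p,a,ex,ey
if __name__=="__main__":
    A=now(); s=float(sys.argv[1]); B,p,a,ex,ey=target(s,A)
    tip=A[:3,3]+A[:3,2]*L-p; st=monitor.observe()["force"]
    print("tip in chamber",np.round([tip@ex,tip@ey,tip@a],4),"ang",np.round(np.arccos(-A[:3,2]@a),3),"Fax",round(float(st@a),1))
    plan(A,B,*map(float,sys.argv[2:]))
E
python3 -m handwheel '[{"dx":0,"dy":0,"dz":-3,"wx":0,"wy":0,"wz":0,"claw":10},{"dx":0,"dy":0,"dz":-5,"wx":0,"wy":0,"wz":0,"claw":10},{"dx":0,"dy":0,"dz":-5,"wx":0,"wy":0,"wz":0,"claw":10},{"dx":0,"dy":0,"dz":-3,"wx":0,"wy":0,"wz":0,"claw":10},{"dx":0,"dy":0,"dz":0,"wx":0,"wy":0,"wz":0,"claw":10}]'; python3 ch.py .16
```

```text
clock: 11.08
position: [0.4878, -0.3421, 0.3182]
tool_rot: [3.138, 0.003, 1.808]
force: [0.1, -0.2, -1.6]
grip_width: 0.0241
finger_force: 40.7
11.07 p [ 0.4878 -0.3421  0.3182] rpy [3.1384e+00 2.5000e-03 1.8077e+00] q [ 0.21  0.42  0.44  1.59 -0.19  1.17  0.92] F [ 0.1 -0.2 -1.6] g 0.0241 40.7
tip in chamber [-0.0749 -0.3268 -0.0162] ang 0.522 Fax -1.5
10 rows: d(cm) [ 3.82  2.39 -0.75] w [ 0.0203 -0.0482 -0.    ]
```

```bash
python3 -m handwheel '[{"dx":3.82,"dy":2.39,"dz":-0.75,"wx":0.0203,"wy":-0.0482,"wz":0,"claw":10},{"dx":3.82,"dy":2.39,"dz":-0.75,"wx":0.0203,"wy":-0.0482,"wz":0,"claw":10},{"dx":3.82,"dy":2.39,"dz":-0.75,"wx":0.0203,"wy":-0.0482,"wz":0,"claw":10},{"dx":3.82,"dy":2.39,"dz":-0.75,"wx":0.0203,"wy":-0.0482,"wz":0,"claw":10},{"dx":3.82,"dy":2.39,"dz":-0.75,"wx":0.0203,"wy":-0.0482,"wz":0,"claw":10},{"dx":3.82,"dy":2.39,"dz":-0.75,"wx":0.0203,"wy":-0.0482,"wz":0,"claw":10},{"dx":3.82,"dy":2.39,"dz":-0.75,"wx":0.0203,"wy":-0.0482,"wz":0,"claw":10},{"dx":3.82,"dy":2.39,"dz":-0.75,"wx":0.0203,"wy":-0.0482,"wz":0,"claw":10}]'; python3 ch.py .16
```

```text
clock: 12.08
position: [0.6018, 0.0043, 0.3091]
tool_rot: [-2.97, 0.385, 1.842]
force: [0.9, -0.9, -2.1]
grip_width: 0.0242
finger_force: 40.7
12.07 p [0.6018 0.0043 0.3091] rpy [-2.9696  0.3852  1.8419] q [-0.6   0.54  0.45  1.52  0.18  1.28 -0.02] F [ 0.9 -0.9 -2.1] g 0.0242 40.7
tip in chamber [-0.0167 -0.0687  0.1371] ang 0.104 Fax -2.2
2 rows: d(cm) [ 3.64  2.39 -0.86] w [ 0.0185 -0.0483 -0.    ]
```

```bash
python3 -m handwheel '[{"dx":3.64,"dy":2.39,"dz":-0.86,"wx":0.0185,"wy":-0.0483,"wz":0,"claw":10},{"dx":3.64,"dy":2.39,"dz":-0.86,"wx":0.0185,"wy":-0.0483,"wz":0,"claw":10},{"dx":0,"dy":0,"dz":0,"wx":0,"wy":0,"wz":0,"claw":10}]'; python3 ch.py .125;python3 - <<'E'
from workcell import optics
from ch import *; from fit import Cam; import cv2
A=now(); z=A[:3,2]; o=[]
_,p,a,ex,ey=target(.1,A)
for c,k in (("top",4),("scene",4)):
    f=optics.grab_frame(c);cam=Cam(f)
    pts=cam.proj(np.array([A[:3,3]+z*(L-d) for d in (0,.065,.108,.147)]+[p+a*.095]))
    x,y=(int(v) for v in pts[0]-[45,45])
    im=cv2.resize(f["frame"][y:y+90,x:x+95],None,fx=k,fy=k,interpolation=cv2.INTER_CUBIC)
    for i,q in enumerate(pts): cv2.circle(im,tuple(int(v) for v in (q-[x,y]+.5)*k),3,(0,255,0) if i<4 else (0,0,255),-1)
    o.append(im)
cv2.imwrite("pics/c.png",np.hstack(o))
E
```

```text
clock: 12.45
position: [0.6307, 0.0886, 0.2849]
tool_rot: [-2.92, 0.478, 1.87]
force: [-0.6, -0.6, -1.3]
grip_width: 0.024
finger_force: 40.7
12.45 p [0.6307 0.0886 0.2849] rpy [-2.9198  0.4782  1.8702] q [-0.7   0.68  0.44  1.38  0.19  1.38 -0.13] F [-0.6 -0.6 -1.3] g 0.024 40.7
tip in chamber [-0.0009  0.0042  0.1592] ang 0.001 Fax -1.5
1 rows: d(cm) [-0.42 -0.09  3.42] w [-0.0005 -0.0003 -0.    ]
12.45 p [0.6307 0.0886 0.2849] rpy [-2.9198  0.4782  1.8702] q [-0.7   0.68  0.44  1.38  0.19  1.38 -0.13] F [-0.6 -0.6 -1.3] g 0.024 40.7
```

View pics/c.png

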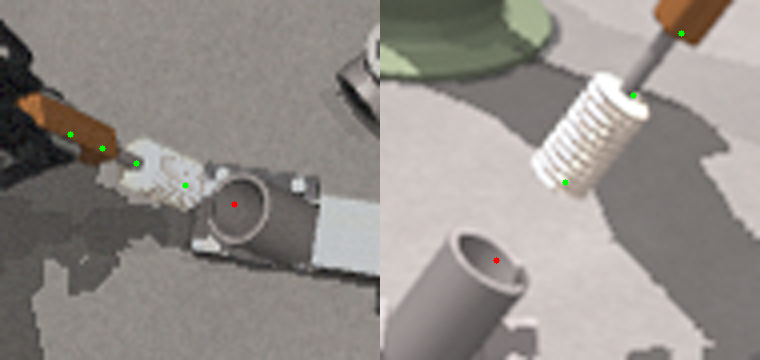

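```bash
sed -i 's/^S0=.*;/S0=np.array([.6080,-.0579]);/' ch.py; python3 ch.py .12
```

```text
12.55 p [0.6307 0.0839 0.2875] rpy [-2.9229  0.4791  1.8632] q [-0.7   0.68  0.44  1.38  0.19  1.38 -0.13] F [ 0.5 -0.3 -1. ] g 0.024 40.7
tip in chamber [0.0004 0.0003 0.16  ] ang 0.001 Fax -0.9
1 rows: d(cm) [-0.01 -0.05  4.  ] w [-0.0006 -0.0008  0.    ]
```

Run:
```python
from fit import *
th=np.linspace(0,2*np.pi,41)
def circ(r):
    P=np.c_[r*np.cos(th),-.01+.5*.095+r*np.sin(th)*.75**.5,.022+.095*.75**.5-r*np.sin(th)*.5]
    return [seg(P[i],P[i+1]) for i in range(40)]
S=circ(.028)+circ(.023)
cams=[Cam(np.load(f"{c}_b.npz")) for c in ("top","scene")]
c0=[Cam(np.load(f"{c}0.npz")) for c in ("top","scene")]
for C,p0 in ((cams,(.608,-.057,-.15)),(c0,(.5629,.0009,.07))):
  for q in (C[:1],C[1:],C):
    G=[(sum(score(c,S,(p0[0]+i,p0[1]+j,p0[2])) for c in q),i,j) for i in np.arange(-.01,.0101,.0005) for j in np.arange(-.01,.0101,.0005)]
    m=max(G);print(p0,np.round([m[0],p0[0]+m[1],p0[1]+m[2]],4))
```

```text
(0.608, -0.057, -0.15) [ 2.309486e+02  6.030000e-01 -5.850000e-02]
(0.608, -0.057, -0.15) [ 2.433971e+02  6.160000e-01 -6.150000e-02]
(0.608, -0.057, -0.15) [ 4.267719e+02  6.075000e-01 -5.950000e-02]
(0.5629, 0.0009, 0.07) [ 2.314017e+02  5.594000e-01 -3.100000e-03]
(0.5629, 0.0009, 0.07) [ 2.392748e+02  5.699000e-01 -5.600000e-03]
(0.5629, 0.0009, 0.07) [ 4.394913e+02  5.629000e-01 -3.600000e-03]
```

```bash
sed -i 's/^S0=.*;/S0=np.array([.6077,-.0588]);/' ch.py; python3 -m handwheel '[{"dx":0.07,"dy":-0.07,"dz":2,"wx":0,"wy":0,"wz":0,"claw":10},{"dx":0,"dy":0,"dz":2,"wx":0,"wy":0,"wz":0,"claw":10},{"dx":0,"dy":0,"dz":0,"wx":0,"wy":0,"wz":0,"claw":10}]'; python3 ch.py .105
```

```text
clock: 12.92
position: [0.6263, 0.0627, 0.2536]
tool_rot: [-2.924, 0.479, 1.86]
force: [-0.6, 0.3, -1.1]
grip_width: 0.0244
finger_force: 40.6
12.93 p [0.6263 0.0627 0.2536] rpy [-2.9235  0.4789  1.8597] q [-0.68  0.69  0.44  1.45  0.2   1.3  -0.14] F [-0.6  0.3 -1.1] g 0.0244 40.6
tip in chamber [-0.0007 -0.0006  0.1202] ang 0.002 Fax -0.8
1 rows: d(cm) [0.05 0.06 1.52] w [-0.0017 -0.0017  0.    ]
```

```bash
python3 -m handwheel '[{"dx":0.05,"dy":0.06,"dz":1.5,"wx":0,"wy":0,"wz":0,"claw":10},{"dx":0,"dy":0,"dz":1.5,"wx":0,"wy":0,"wz":0,"claw":10},{"dx":0,"dy":0,"dz":0,"wx":0,"wy":0,"wz":0,"claw":10}]'; python3 ch.py .07
python3 - <<'E'
from workcell import optics
from ch import *; from fit import Cam; import cv2
A=now(); z=A[:3,2]; o=[]
_,p,a,ex,ey=target(.1,A)
for c,k in (("top",4),("scene",4)):
    f=optics.grab_frame(c);cam=Cam(f)
    pts=cam.proj(np.array([p+a*.095]))
    x,y=(int(v) for v in pts[0]-[45,45])
    o.append(cv2.resize(f["frame"][y:y+90,x:x+95],None,fx=k,fy=k,interpolation=cv2.INTER_CUBIC))
cv2.imwrite("pics/d.png",np.hstack(o))
E
```

```text
clock: 13.3
position: [0.6246, 0.0495, 0.2266]
tool_rot: [-2.923, 0.479, 1.861]
force: [0.7, 0.2, -0.7]
grip_width: 0.0242
finger_force: 40.6
13.3 p [0.6246 0.0495 0.2266] rpy [-2.9232  0.479   1.8614] q [-0.66  0.71  0.44  1.49  0.2   1.23 -0.14] F [ 0.7  0.2 -0.7] g 0.0242 40.6
tip in chamber [-0.0002  0.0014  0.0902] ang 0.002 Fax -0.5
1 rows: d(cm) [-0.12 -0.05  2.02] w [-0.0012 -0.0013  0.    ]
13.3 p [0.6246 0.0495 0.2266] rpy [-2.9232  0.479   1.8614] q [-0.66  0.71  0.44  1.49  0.2   1.23 -0.14] F [ 0.7  0.2 -0.7] g 0.0242 40.6
```

View pics/d.png

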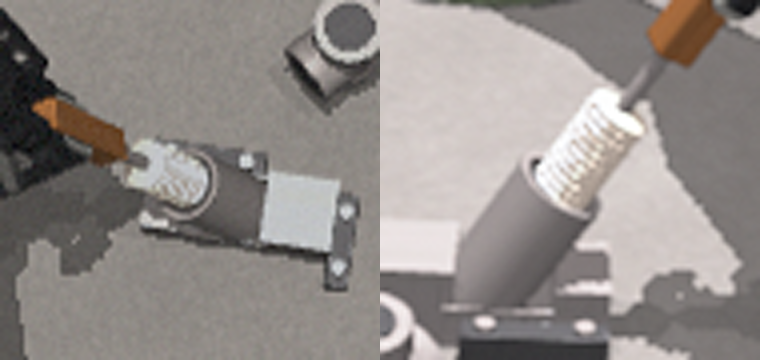

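```bash
python3 -m handwheel '[{"dx":-0.08,"dy":0,"dz":1.5,"wx":0,"wy":0,"wz":0,"claw":10},{"dx":0,"dy":0,"dz":1.5,"wx":0,"wy":0,"wz":0,"claw":10},{"dx":0,"dy":0,"dz":0,"wx":0,"wy":0,"wz":0,"claw":10}]'; python3 ch.py .035
```

```text
clock: 13.78
position: [0.6224, 0.0339, 0.2007]
tool_rot: [-2.923, 0.479, 1.862]
force: [0.4, 0.4, -0.2]
grip_width: 0.024
finger_force: 40.6
13.78 p [0.6224 0.0339 0.2007] rpy [-2.9228  0.479   1.8615] q [-0.64  0.73  0.43  1.53  0.2   1.17 -0.14] F [ 0.4  0.4 -0.2] g 0.024 40.6
tip in chamber [-0.0001  0.0007  0.0599] ang 0.002 Fax 0.0
1 rows: d(cm) [-0.05 -0.04  2.49] w [-0.0015 -0.0012 -0.    ]
```

```bash
python3 -m handwheel '[{"dx":-0.05,"dy":-0.04,"dz":1.5,"wx":0,"wy":0,"wz":0,"claw":10},{"dx":0,"dy":0,"dz":0.8,"wx":0,"wy":0,"wz":0,"claw":10},{"dx":0,"dy":0,"dz":0,"wx":0,"wy":0,"wz":0,"claw":10}]'; python3 ch.py .03;python3 -m handwheel '[{"dx":0,"dy":0,"dz":0.4,"wx":0,"wy":0,"wz":0,"claw":10},{"dx":0,"dy":0,"dz":0,"wx":0,"wy":0,"wz":0,"claw":10}]'; python3 ch.py .03
```

```text
clock: 14.15
position: [0.6208, 0.0226, 0.1817]
tool_rot: [-2.924, 0.479, 1.862]
force: [1.4, 0.0, -1.4]
grip_width: 0.0241
finger_force: 40.6
14.15 p [0.6208 0.0226 0.1817] rpy [-2.9239  0.4788  1.8616] q [-0.63  0.74  0.43  1.56  0.21  1.12 -0.14] F [ 1.4  0.  -1.4] g 0.0241 40.6
tip in chamber [0.0002 0.0004 0.0377] ang 0.001 Fax -1.1
1 rows: d(cm) [-0.01 -0.04  0.77] w [-0.0004 -0.0014  0.    ]
clock: 14.4
position: [0.6208, 0.021, 0.1787]
tool_rot: [-2.925, 0.479, 1.861]
force: [-0.1, 0.0, -1.0]
grip_width: 0.0244
finger_force: 40.6
14.4 p [0.6208 0.021  0.1787] rpy [-2.9251  0.4786  1.8615] q [-0.63  0.75  0.43  1.57  0.21  1.11 -0.14] F [-0.1  0.  -1. ] g 0.0244 40.6
tip in chamber [0.0006 0.0006 0.0344] ang 0.002 Fax -0.9
1 rows: d(cm) [-0.01 -0.07  0.44] w [ 0.0007 -0.0016 -0.    ]
```

Now 3 mm steps, watching the force.

```bash
for i in 1 2; do python3 -m handwheel '[{"dx":0,"dy":0,"dz":0.3,"wx":0,"wy":0,"wz":0,"claw":10},{"dx":0,"dy":0,"dz":0,"wx":0,"wy":0,"wz":0,"claw":10}]' >/dev/null; python3 ch.py .03 | sed -n 2p; done
```

```text
tip in chamber [0.0005 0.0006 0.0312] ang 0.002 Fax -1.4
tip in chamber [0.0005 0.0005 0.0282] ang 0.002 Fax -1.2
```

```bash
for i in 1 2; do python3 -m handwheel '[{"dx":0,"dy":0,"dz":0.3,"wx":0,"wy":0,"wz":0,"claw":10},{"dx":0,"dy":0,"dz":0,"wx":0,"wy":0,"wz":0,"claw":10}]' >/dev/null; python3 ch.py .03 | sed -n 2p; done
```

```text
tip in chamber [0.0005 0.0006 0.0252] ang 0.002 Fax -0.7
tip in chamber [0.0005 0.0006 0.0222] ang 0.002 Fax -0.6
```

```bash
python3 -m handwheel '[{"dx":0,"dy":0,"dz":0.3,"wx":0,"wy":0,"wz":0,"claw":10},{"dx":0,"dy":0,"dz":0,"wx":0,"wy":0,"wz":0,"claw":10}]' >/dev/null; python3 ch.py .03 | sed -n 2p
```

```text
tip in chamber [0.0005 0.0006 0.0192] ang 0.002 Fax -1.2
```

```bash
python3 -m handwheel '[{"dx":0,"dy":0,"dz":0.3,"wx":0,"wy":0,"wz":0,"claw":10},{"dx":0,"dy":0,"dz":0,"wx":0,"wy":0,"wz":0,"claw":10}]' >/dev/null; python3 ch.py .03 | sed -n 2p
```

```text
tip in chamber [0.0004 0.0006 0.0162] ang 0.002 Fax -0.6
```

```bash
python3 -m handwheel '[{"dx":0,"dy":0,"dz":0.3,"wx":0,"wy":0,"wz":0,"claw":10},{"dx":0,"dy":0,"dz":0,"wx":0,"wy":0,"wz":0,"claw":10}]' >/dev/null; python3 ch.py .03 | sed -n 2p
```

```text
tip in chamber [0.0005 0.0006 0.0132] ang 0.002 Fax -0.3
```

```bash
python3 -m handwheel '[{"dx":0,"dy":0,"dz":0.3,"wx":0,"wy":0,"wz":0,"claw":10},{"dx":0,"dy":0,"dz":0,"wx":0,"wy":0,"wz":0,"claw":10}]' >/dev/null; python3 ch.py .03 | sed -n 2p
```

```text
tip in chamber [0.0004 0.0006 0.0102] ang 0.002 Fax -0.1
```

```bash
python3 -m handwheel '[{"dx":0,"dy":0,"dz":0.2,"wx":0,"wy":0,"wz":0,"claw":10},{"dx":0,"dy":0,"dz":0,"wx":0,"wy":0,"wz":0,"claw":10}]' >/dev/null; python3 ch.py .03 | sed -n 1,2p
```

```text
16.65 p [0.6187 0.0082 0.1561] rpy [-2.9249  0.4786  1.8615] q [-0.61  0.77  0.43  1.59  0.21  1.06 -0.15] F [ 0.8 -0.7 -0.4] g 0.0243 40.6
tip in chamber [0.0005 0.0006 0.0083] ang 0.002 Fax -0.7
```

```bash
python3 -m handwheel '[{"dx":0,"dy":0,"dz":0.2,"wx":0,"wy":0,"wz":0,"claw":10},{"dx":0,"dy":0,"dz":0,"wx":0,"wy":0,"wz":0,"claw":10}]' >/dev/null; python3 ch.py .03 | sed -n 1,2p
```

```text
16.9 p [0.6187 0.0073 0.1544] rpy [-2.9252  0.4786  1.8615] q [-0.61  0.77  0.43  1.6   0.21  1.05 -0.15] F [0.4 0.9 0.3] g 0.0242 40.7
tip in chamber [0.0006 0.0007 0.0064] ang 0.002 Fax 0.8
```

```bash
python3 -m handwheel '[{"dx":0,"dy":0,"dz":0.2,"wx":0,"wy":0,"wz":0,"claw":10},{"dx":0,"dy":0,"dz":0,"wx":0,"wy":0,"wz":0,"claw":10}]' >/dev/null; python3 ch.py .03 | sed -n 1,2p
```

```text
17.15 p [0.6186 0.0064 0.1528] rpy [-2.9254  0.4786  1.8615] q [-0.61  0.77  0.43  1.6   0.21  1.05 -0.15] F [1.1 2.2 2.9] g 0.0239 41.0
tip in chamber [0.0007 0.0008 0.0045] ang 0.002 Fax 3.7
```

```bash
python3 -m handwheel '[{"dx":0,"dy":0,"dz":0.2,"wx":0,"wy":0,"wz":0,"claw":10},{"dx":0,"dy":0,"dz":0,"wx":0,"wy":0,"wz":0,"claw":10}]' >/dev/null; python3 ch.py .03 | sed -n 1,2p
```

```text
17.4 p [0.6184 0.0054 0.1511] rpy [-2.9254  0.4785  1.8615] q [-0.61  0.77  0.43  1.6   0.21  1.05 -0.15] F [0.3 4.2 4.9] g 0.0244 41.3
tip in chamber [0.0007 0.0008 0.0025] ang 0.002 Fax 6.3
```

```bash
python3 -m handwheel '[{"dx":0,"dy":0,"dz":-2.5,"wx":0,"wy":0,"wz":0,"claw":10},{"dx":0,"dy":0,"dz":-2.6,"wx":0,"wy":0,"wz":0,"claw":10},{"dx":0,"dy":0,"dz":-2.5,"wx":0,"wy":0,"wz":0,"claw":10},{"dx":0,"dy":0,"dz":0,"wx":0,"wy":0,"wz":0,"claw":10},{"dx":0,"dy":0,"dz":0,"wx":0,"wy":0,"wz":0,"claw":10}]' >/dev/null; python3 ch.py .03 | sed -n 1,2p; python3 -m handwheel '[{"dx":0,"dy":0,"dz":2.2,"wx":0,"wy":0,"wz":0,"claw":10},{"dx":0,"dy":0,"dz":2.2,"wx":0,"wy":0,"wz":0,"claw":10},{"dx":0,"dy":0,"dz":1.8,"wx":0,"wy":0,"wz":0,"claw":10},{"dx":0,"dy":0,"dz":0.7,"wx":0,"wy":0,"wz":0,"claw":10},{"dx":0,"dy":0,"dz":0,"wx":0,"wy":0,"wz":0,"claw":10}]' >/dev/null; python3 ch.py .03 | sed -n 1,2p
```

```text
18.02 p [0.6236 0.042  0.216 ] rpy [-2.9236  0.4789  1.8616] q [-0.65  0.72  0.44  1.51  0.2   1.2  -0.14] F [ 0.3 -1.  -2.4] g 0.0243 40.8
tip in chamber [0.     0.0002 0.0773] ang 0.001 Fax -2.5
18.65 p [0.6188 0.0085 0.1569] rpy [-2.9245  0.4787  1.8614] q [-0.61  0.77  0.43  1.59  0.21  1.06 -0.15] F [-0.   0.2 -1. ] g 0.0241 40.6
tip in chamber [0.0005 0.0005 0.0091] ang 0.002 Fax -0.7
```

```bash
python3 -m handwheel '[{"dx":0,"dy":0,"dz":0.35,"wx":0,"wy":0,"wz":0,"claw":10},{"dx":0,"dy":0,"dz":0.35,"wx":0,"wy":0,"wz":0,"claw":10},{"dx":0,"dy":0,"dz":0,"wx":0,"wy":0,"wz":0,"claw":10},{"dx":0,"dy":0,"dz":0,"wx":0,"wy":0,"wz":0,"claw":10}]' >/dev/null; python3 ch.py .03 | sed -n 1,2p
```

```text
19.15 p [0.6186 0.0057 0.1513] rpy [-2.9261  0.4784  1.8615] q [-0.61  0.77  0.43  1.6   0.21  1.05 -0.15] F [1.5 3.7 3.7] g 0.0246 41.2
tip in chamber [0.001  0.001  0.0029] ang 0.003 Fax 5.2
```

Second stroke is pressed about 4 mm. The third follows: up, then down the same way.

```bash
python3 -m handwheel '[{"dx":0,"dy":0,"dz":-2.5,"wx":0,"wy":0,"wz":0,"claw":10},{"dx":0,"dy":0,"dz":-2.6,"wx":0,"wy":0,"wz":0,"claw":10},{"dx":0,"dy":0,"dz":-2.5,"wx":0,"wy":0,"wz":0,"claw":10},{"dx":0,"dy":0,"dz":0,"wx":0,"wy":0,"wz":0,"claw":10},{"dx":0,"dy":0,"dz":0,"wx":0,"wy":0,"wz":0,"claw":10}]' >/dev/null; python3 ch.py .03 | sed -n 2p; python3 -m handwheel '[{"dx":0,"dy":0,"dz":2.2,"wx":0,"wy":0,"wz":0,"claw":10},{"dx":0,"dy":0,"dz":2.2,"wx":0,"wy":0,"wz":0,"claw":10},{"dx":0,"dy":0,"dz":1.8,"wx":0,"wy":0,"wz":0,"claw":10},{"dx":0,"dy":0,"dz":0.7,"wx":0,"wy":0,"wz":0,"claw":10},{"dx":0,"dy":0,"dz":0.35,"wx":0,"wy":0,"wz":0,"claw":10},{"dx":0,"dy":0,"dz":0.38,"wx":0,"wy":0,"wz":0,"claw":10},{"dx":0,"dy":0,"dz":0,"wx":0,"wy":0,"wz":0,"claw":10},{"dx":0,"dy":0,"dz":0,"wx":0,"wy":0,"wz":0,"claw":10}]' >/dev/null; python3 ch.py .03 | sed -n 1,2p
```

```text
tip in chamber [0.     0.0002 0.0773] ang 0.001 Fax -1.1
20.77 p [0.6185 0.0055 0.1513] rpy [-2.9258  0.4785  1.8615] q [-0.61  0.77  0.43  1.6   0.21  1.05 -0.15] F [-1.1  2.8  5.2] g 0.0238 41.6
tip in chamber [0.0008 0.0008 0.0028] ang 0.002 Fax 5.8
```

```bash
python3 -m handwheel '[{"dx":0,"dy":0,"dz":-2.5,"wx":0,"wy":0,"wz":0,"claw":10},{"dx":0,"dy":0,"dz":-2.6,"wx":0,"wy":0,"wz":0,"claw":10},{"dx":0,"dy":0,"dz":-2.5,"wx":0,"wy":0,"wz":0,"claw":10},{"dx":0,"dy":0,"dz":-2.5,"wx":0,"wy":0,"wz":0,"claw":10},{"dx":0,"dy":0,"dz":-2.5,"wx":0,"wy":0,"wz":0,"claw":10},{"dx":0,"dy":0,"dz":-3.5,"wx":0,"wy":0,"wz":0,"claw":10},{"dx":0,"dy":0,"dz":0,"wx":0,"wy":0,"wz":0,"claw":10}]' >/dev/null; python3 ch.py .16;  python3 go.py .4878 -.3419 .318 3.14159 0 1.808
```

```text
21.65 p [0.6316 0.0861 0.2921] rpy [-2.9294  0.4777  1.8616] q [-0.7   0.67  0.44  1.37  0.19  1.39 -0.13] F [ 0.3 -0.8 -1.8] g 0.0242 40.7
tip in chamber [0.0018 0.0014 0.1656] ang 0.006 Fax -2.0
1 rows: d(cm) [-0.02 -0.15  0.56] w [ 0.0051 -0.0025 -0.    ]
21.65 p [0.6316 0.0861 0.2921] rpy [-2.9294  0.4777  1.8616] q [-0.7   0.67  0.44  1.37  0.19  1.39 -0.13] F [ 0.3 -0.8 -1.8] g 0.0242 40.7
10 rows: d(cm) [-3.77 -2.39  1.02] w [-0.0195  0.0481  0.0002]
```

```bash
python3 -m handwheel '[{"dx":-3.77,"dy":-2.39,"dz":1.02,"wx":-0.0195,"wy":0.0481,"wz":0,"claw":10},{"dx":-3.77,"dy":-2.39,"dz":1.02,"wx":-0.0195,"wy":0.0481,"wz":0,"claw":10},{"dx":-3.77,"dy":-2.39,"dz":1.02,"wx":-0.0195,"wy":0.0481,"wz":0,"claw":10},{"dx":-3.77,"dy":-2.39,"dz":1.02,"wx":-0.0195,"wy":0.0481,"wz":0,"claw":10},{"dx":-3.77,"dy":-2.39,"dz":1.02,"wx":-0.0195,"wy":0.0481,"wz":0,"claw":10},{"dx":-3.77,"dy":-2.39,"dz":1.02,"wx":-0.0195,"wy":0.0481,"wz":0,"claw":10},{"dx":-3.77,"dy":-2.39,"dz":1.02,"wx":-0.0195,"wy":0.0481,"wz":0,"claw":10},{"dx":0,"dy":0,"dz":0,"wx":0,"wy":0,"wz":0,"claw":10}]'; python3 go.py .4878 -.3419 .318 3.14159 0 1.808
```

```text
clock: 22.65
position: [0.5271, -0.2196, 0.3339]
tool_rot: [-3.078, 0.146, 1.805]
force: [0.2, 1.1, -1.4]
grip_width: 0.0243
finger_force: 40.6
22.65 p [ 0.5271 -0.2196  0.3339] rpy [-3.0783  0.1462  1.8047] q [-0.14  0.35  0.46  1.66  0.    1.14  0.52] F [ 0.2  1.1 -1.4] g 0.0243 40.6
3 rows: d(cm) [-3.6  -2.18  0.98] w [-0.0211  0.0487 -0.0026]
```

```bash
python3 -m handwheel '[{"dx":-3.6,"dy":-2.18,"dz":0.98,"wx":-0.0211,"wy":0.0487,"wz":-0.0026,"claw":10},{"dx":-3.6,"dy":-2.18,"dz":0.98,"wx":-0.0211,"wy":0.0487,"wz":-0.0026,"claw":10},{"dx":-3.6,"dy":-2.18,"dz":0.98,"wx":-0.0211,"wy":0.0487,"wz":-0.0026,"claw":10},{"dx":0,"dy":0,"dz":0,"wx":0,"wy":0,"wz":0,"claw":10},{"dx":0,"dy":0,"dz":0,"wx":0,"wy":0,"wz":0,"claw":10}]'; python3 go.py .4878 -.3418 .22 3.14159 0 1.808
```

```text
clock: 23.28
position: [0.4913, -0.337, 0.317]
tool_rot: [-3.141, -0.001, 1.816]
force: [0.1, 0.3, -1.0]
grip_width: 0.0241
finger_force: 40.6
23.27 p [ 0.4913 -0.337   0.317 ] rpy [-3.1407e+00 -1.3000e-03  1.8155e+00] q [ 0.2   0.43  0.44  1.59 -0.19  1.17  0.92] F [ 0.1  0.3 -1. ] g 0.0241 40.6
2 rows: d(cm) [-0.2  -0.23  4.85] w [-0.0005 -0.0006  0.0038]
```

```bash
python3 -m handwheel '[{"dx":-0.2,"dy":-0.23,"dz":4.5,"wx":0,"wy":0,"wz":0,"claw":10},{"dx":-0.2,"dy":-0.23,"dz":4,"wx":0,"wy":0,"wz":0,"claw":10},{"dx":0,"dy":0,"dz":0,"wx":0,"wy":0,"wz":0,"claw":10},{"dx":0,"dy":0,"dz":0,"wx":0,"wy":0,"wz":0,"claw":10}]'; python3 go.py .4878 -.3418 .158 3.14159 0 1.808
```

```text
clock: 23.78
position: [0.4888, -0.342, 0.2342]
tool_rot: [3.141, 0.0, 1.817]
force: [0.4, -0.2, -1.3]
grip_width: 0.024
finger_force: 40.6
23.77 p [ 0.4888 -0.342   0.2342] rpy [3.1407e+00 2.0000e-04 1.8168e+00] q [ 0.23  0.5   0.41  1.69 -0.23  0.99  0.97] F [ 0.4 -0.2 -1.3] g 0.024 40.6
2 rows: d(cm) [ 0.02 -0.05  3.81] w [0.0005 0.0001 0.0044]
```

```bash
python3 -m handwheel '[{"dx":0.02,"dy":-0.1,"dz":1.5,"wx":0,"wy":0,"wz":0,"claw":10},{"dx":0,"dy":0,"dz":2,"wx":0,"wy":0,"wz":0,"claw":10},{"dx":0,"dy":0,"dz":2,"wx":0,"wy":0,"wz":0,"claw":10},{"dx":0,"dy":0,"dz":1.5,"wx":0,"wy":0,"wz":0,"claw":10},{"dx":0,"dy":0,"dz":0.6,"wx":0,"wy":0,"wz":0,"claw":10},{"dx":0,"dy":0,"dz":0,"wx":0,"wy":0,"wz":0,"claw":10},{"dx":0,"dy":0,"dz":0,"wx":0,"wy":0,"wz":0,"claw":10}]'; python3 go.py .4878 -.3418 .157 3.14159 0 1.808
```

```text
clock: 24.65
position: [0.4869, -0.3426, 0.1572]
tool_rot: [3.141, -0.0, 1.815]
force: [-1.2, 0.4, 0.1]
grip_width: 0.024
finger_force: 40.9
24.65 p [ 0.4869 -0.3426  0.1572] rpy [ 3.1413e+00 -4.0000e-04  1.8155e+00] q [ 0.26  0.59  0.37  1.76 -0.28  0.84  1.01] F [-1.2  0.4  0.1] g 0.024 40.9
1 rows: d(cm) [0.05 0.11 0.02] w [ 0.0003 -0.0004  0.0075]
```

```bash
python3 -m handwheel '[{"dx":0,"dy":0,"dz":0,"wx":0,"wy":0,"wz":0,"claw":60},{"dx":0,"dy":0,"dz":0,"wx":0,"wy":0,"wz":0,"claw":100},{"dx":0,"dy":0,"dz":0,"wx":0,"wy":0,"wz":0,"claw":100},{"dx":0,"dy":0,"dz":0,"wx":0,"wy":0,"wz":0,"claw":100},{"dx":0,"dy":0,"dz":-3,"wx":0,"wy":0,"wz":0,"claw":100},{"dx":0,"dy":0,"dz":-4,"wx":0,"wy":0,"wz":0,"claw":100},{"dx":0,"dy":0,"dz":-4,"wx":0,"wy":0,"wz":0,"claw":100},{"dx":0,"dy":0,"dz":-4,"wx":0,"wy":0,"wz":0,"claw":100}]'; python3 -m handwheel '[{"dx":0,"dy":0,"dz":-3,"wx":0,"wy":0,"wz":0,"claw":100},{"dx":0,"dy":0,"dz":0,"wx":0,"wy":0,"wz":0,"claw":100},{"dx":0,"dy":0,"dz":0,"wx":0,"wy":0,"wz":0,"claw":100},{"dx":0,"dy":0,"dz":0,"wx":0,"wy":0,"wz":0,"claw":100}]'; python3 look.py e .608 -.056 -.15
python3 - <<'E'
import cv2,numpy as np
a=cv2.imread("pics/top_e.png")[180:270,230:400];b=cv2.imread("pics/scene_e.png")[100:245,150:350]
a=cv2.resize(a,None,fx=2.2,fy=2.2,interpolation=cv2.INTER_CUBIC);b=cv2.resize(b,None,fx=2.1,fy=2.1,interpolation=cv2.INTER_CUBIC)
o=np.zeros((310,a.shape[1]+b.shape[1],3),np.uint8);o[:a.shape[0],:a.shape[1]]=a;o[:b.shape[0],a.shape[1]:]=b;cv2.imwrite("pics/e2.png",o)
E
```

```text
clock: 25.65
position: [0.4866, -0.3425, 0.308]
tool_rot: [-3.141, -0.001, 1.815]
force: [0.3, -0.0, 0.9]
grip_width: 0.0852
finger_force: 0.0
clock: 26.15
position: [0.4865, -0.3423, 0.3357]
tool_rot: [-3.14, -0.002, 1.816]
force: [0.2, 0.6, -0.4]
grip_width: 0.0852
finger_force: 0.0
str [ 0.60780137 -0.05575806 -0.13655862] 283.1213820147666
str [ 0.60753629 -0.05720503 -0.09971918] 197.3073539490912
str [ 0.60832325 -0.05605984 -0.14126237] 476.5393537776485
stop [ 0.61773024 -0.14485804 -0.22310586] 199.77953509430392
stop [ 0.62384636 -0.1452781  -0.12090818] 229.12123372661543
stop [ 0.62154476 -0.14491845 -0.14572783] 395.4208085928391
```

View pics/e2.png

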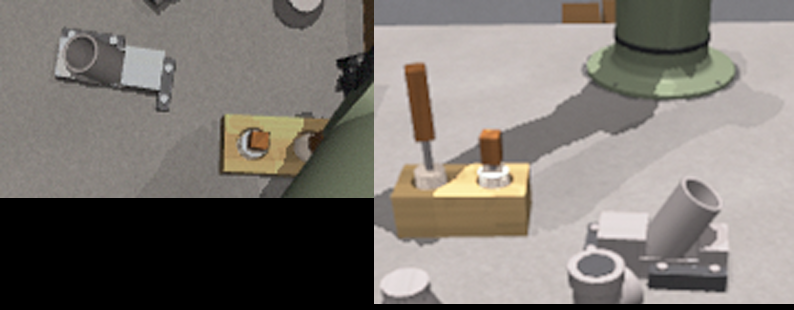

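```bash
python3 -c "
from workcell import job_done
print(job_done())"
```

```text
the job is handed in; nothing more can be done
None
```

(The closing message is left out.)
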